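# Clamp the puck in the bench micrometer and record the reading

### The arm

A 7-joint arm with a two-finger parallel gripper is mounted at the origin on a cart in front of the work surface, level with it; the furniture and walls round the work are solid. World frame = base frame: x ahead of the robot, y to its left, z up, the work surface at z = 0. Lengths are in mm, angles in rad, forces in N, time in s.
With the tool pointing down it reaches from about 400 to 925 mm from the base axis. Payload 4.1 kg.
Tool frame: the origin (TCP) lies midway between the tips of the shut fingers; the grasp point (between the pads) lies env.hold_point_z behind it (env.hold_point_z is the distance from the TCP to the grasp point, in mm); y points along the fingers, z is the direction in which the jaws open and shut, and the axes are right-handed (so a half turn about y gives the same grasp; the last joint's range is limited). The gripper opens to 85 mm and grips with 20 to 120 N. Pads are 22 mm wide; open, the fingers measure 114 mm over their backs; the gripper's body (76 mm by 85 mm) begins 54 mm behind the grasp point. The pads swing forward as they close: fully open they stand 13 mm farther back than shut.
Start: joints at [-1.305, 0.398, 0.045, 1.537, -0.019, 1.207, -0.051], TCP at [231.877, 607.27, 231.347] pointing down, gripper open.
Joint ranges: [-2.82, 2.82], [-0.49, 2.23], [-1.37, 1.46], [0, 2.46], [-1.36, 4.5], [0.23, 2], [-2.94, 2.94]. Speed limits (rad/s): [2.57, 2.57, 3.14, 3.14, 3.14, 3.14, 3.14].

### API

Orientations are given as a unit quaternion [x, y, z, w].
In Python, from cell import env, eoat, eyes, ticket gives the robot as it stands. Calls block until the motion is done:
- env.move_pose(position, orientation): joint-space move of the TCP to a pose.
- env.movel(position, frame=None, velocity=150): straight line of the TCP; frame=None keeps the orientation; velocity is the mean speed in mm/s.
- env.set_joints(angles): joint-space move.
- eoat.gripper_to(opening, strength=None): finger opening in mm; strength is the grip in N (None keeps the last); returns when the fingers have stopped.
- env.hold(seconds).
- env.inverse_kinematics(position, orientation): joint angles nearest the present ones, or None.
- eyes.capture(name): name is "scene" or "top"; returns the picture (400x640x3 uint8, blue, green, red); there is no depth.
- eyes.get_calibration(name): a dict with "mtx" (3x3 intrinsics, pixels), "R" (3x3) and "t" (3): a world point X has camera coordinates R X + t. Camera axes: x right, y down, z forward; pixel columns grow to the right and rows downward; lengths in mm; the calibration is good to about 2 mm. A picture is of the moment at which its call begins. get_calibration takes no time and is no camera call.
A pose or a line that the arm cannot do raises env.MotionError and nothing moves.
- ticket.finish_job(): hands the job in, once; it reports no verdict.
Readings, each from a call of its own:
- env.read_clock(): time.
- env.read_joint_pos(): joint angles.
- env.read_joint_vel(): joint speeds.
- env.read_tau(): joint torques, N m.
- env.read_tool_pos(): TCP position.
- env.read_eef_rot(): TCP orientation.
- env.read_contact_force(): force on the tool from outside, world axes, zero at the start.
- env.read_ft_torque(): the same for the moment, N m.
- env.read_finger_gap(): finger opening in mm.
Only numpy, scipy, OpenCV 4.12 (cv2) and the standard library are available. Lean on these libraries where they do the work, as an engineer would, in place of code of your own. Each camera call takes 0.05 s, during which the arm holds its last target. There are 200 camera calls.

### The job

The white calibration puck lies on the anvil of the bench micrometer. Turn the ratchet knob on top clockwise until the spindle clamps the puck and the ratchet clearly slips; then slide the metal dust cover on the read-out console fully aside, press the record button beneath it all the way down for a moment, and slide the cover fully back over it. Leave the puck clamped and do not disturb the lens cap, tweezers and USB stick lying nearby.

Things in the scene. Friction and masses are not known exactly. Their poses are not given: they have to be found in the camera images.
- gauge: bench micrometer, fixed to the bench, painted grey: base slab 110 x 84 x 16 mm with a C-shaped column at its back (+x) that carries an arm (top 81 mm above the bench, 34 mm wide in y, x -35 to +51 mm) over the anvil. Origin: centre of the base's underside. The vertical spindle, thimble and ratchet axis is at x = -15 mm, y = 0 in this frame. Its place and yaw vary, and it can stand left or right of the console.
- spindle: steel measuring rod, 9 mm across, that comes down from the arm onto the puck; origin: centre of its lower face, 0.5 to 3 mm above the puck at the start. It does not turn; it goes down 3 mm per radian of the thimble, and the screw is self-locking.
- thimble (a joint): angle of the small steel thimble (17 mm across, 87 to 101 mm above the bench) under the ratchet knob; grows clockwise seen from above, lowering the spindle; starts between 0 and 0.5. It stays at its height. The spindle meets the puck at about 0.8, and the thimble stops turning soon after, at about 1.0 or less.
- ratchet (a joint): turn of the ratchet knob relative to the thimble, rad, 0 at the start: the knob takes the thimble along (0.035 N m) until the spindle clamps, then it slips at 0.06 N m and this value grows as the knob is turned clockwise seen from above. Slipping counts once it exceeds 0.2. It has no end stop.
- ratchet_top (a point): centre of the top face of the ratchet knob, 132 mm above the bench: dark steel knurled cylinder 22 mm across and 30 mm tall, axis vertical; grip it across from above, in its upper 25 mm. It stays at its height when turned.
- puck: white disc, 54 mm across, 14 mm high, loose on the anvil (36 mm across, top 22 mm above the bench); origin: centre of its underside.
- console: read-out console, fixed to the bench, grey box 115 (x) x 160 (y) mm, deck 25 mm high, with a raised strip (34 mm high) with a dark blank window along its back (+x, from x = 23 mm). Origin: centre of its underside. The slide track runs along its y at x = -20 mm. Its place and yaw vary.
- cover (a joint): place of the sliding dust cover, m: 0 = fully closed over the button (end stop), 0.065 = fully aside (end stop), moving along the console's +y. Starts at 0 to 0.005. Friction 2 N; it stays where it is left.
- cover_rib (a point): middle of the top edge of the cover's push rib. The cover is a bare aluminium plate 63 (x) x 56 (y) mm, its top 35 mm above the bench; the rib stands 18 mm up from its middle, 40 mm long along console x and 5 mm thick along y, its top 53 mm above the bench. Push the rib from the side with a fingertip.
- record_button (a joint): push of the record button, m: 0 up, 0.004 fully down; springs back. Fully down takes 5 N; a press counts from 0.003.
- button_top (a point): centre of the top of the record button, a round white button 23 mm across, its top 30.5 mm above the bench (5.5 mm above the deck), at console x = -20, y = -38 mm, hidden beneath the closed cover. Guide strips 5 mm high stand 26 mm either side of it in console x.
- lens_cap: loose bystander: black disc 51 mm across, 10 mm high; origin: centre of its underside
- tweezers: loose bystander: black tweezers lying flat, 120 mm long in their y, 13 mm wide, 10 mm high; origin: centre of their underside
- dongle: loose bystander: blue USB stick 18 x 48 x 12 mm; origin: centre of its underside
Things that resemble listed ones, but are neither listed nor needed, are in the scene too. What is meant by the gauge is not red or turquoise, and is the larger of those in its own colour.

How it is judged:
By the outcome, as a careful person would: the job done as asked, in the order asked, and still so for the second after the job is handed in, with the robot touching nothing.
It also fails if it takes over 51 s, if anything falls off the work surface, if the arm or the gripper's body presses on something with over 40 N, if the wrist force passes 120 N, or if a joint passes its speed limit or range.

## Working session

There is one attempt and no reset: what is moved stays moved. The work goes in short steps, each a Python script; the robot and the scene stay as the last script left them, time stands still between calls to the robot, and variables do not carry over. Pictures are saved under pics/ and viewed, about 8 in all and at most 12, crops included, and the job is handed in when it is done.

```bash
mkdir -p pics; ls
python3 - <<'E'
from cell import env,eoat,eyes,ticket
import cv2,numpy as np
np.set_printoptions(precision=4,suppress=True)
for n in("scene","top"):
    cv2.imwrite(f"pics/{n}0.png",eyes.capture(n)); c=eyes.get_calibration(n)
    print(n,c["mtx"],c["R"],c["t"])
print(env.hold_point_z,env.read_clock(),env.read_eef_rot(),env.read_finger_gap())
E
```

```text
pics
scene [[373.0012   0.     317.5967]
 [  0.     373.0012 195.8327]
 [  0.       0.       1.    ]] [[ 0.7889 -0.6145 -0.0001]
 [-0.4161 -0.5341 -0.736 ]
 [ 0.4522  0.5806 -0.677 ]] [-276.1891  424.5234  574.1424]
top [[424.7756   0.     322.031 ]
 [  0.     424.7756 199.6096]
 [  0.       0.       1.    ]] [[ 0.0085 -1.      0.0023]
 [-0.9993 -0.0086 -0.0374]
 [ 0.0374 -0.002  -0.9993]] [ 210.5425  513.6971 1023.8424]
18.700000000000003 0.1 [ 0.696  -0.1283  0.1281 -0.6947] 85.57563722587159
```

View pics/scene0.png

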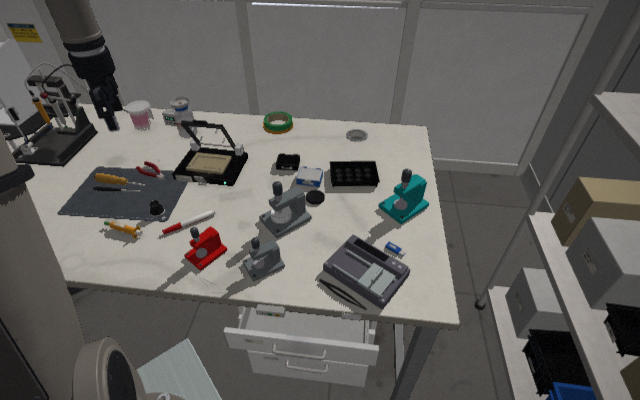

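View pics/top0.png

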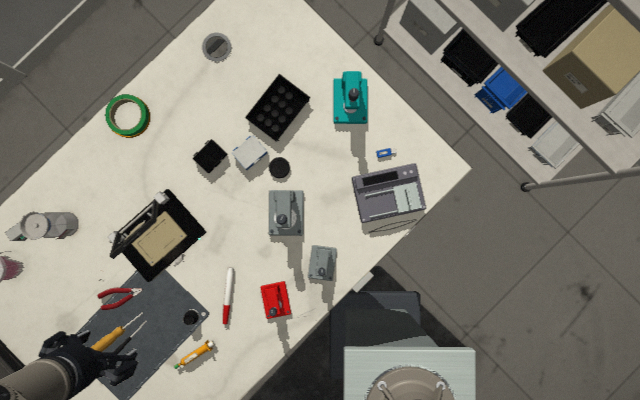

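The scene has four micrometers (top view): turquoise (350,100), red (276,300), small grey (322,263) and larger grey (286,213). I choose the larger grey. The console is at (389,196), the dongle at (386,153), the lens cap at (279,168), and the tweezers in front of the console at about (390,228). Next is a close crop of the gauge and console.

Run:
```python
import cv2,numpy as np
t=cv2.imread("pics/top0.png");s=cv2.imread("pics/scene0.png")
c=cv2.resize(t[145:245,255:435],None,fx=4.4,fy=4.4,interpolation=cv2.INTER_CUBIC)
cv2.imwrite("pics/c1.png",cv2.convertScaleAbs(c,alpha=1.3,beta=10))
c=cv2.resize(s[170:310,250:420],None,fx=4.2,fy=4.2,interpolation=cv2.INTER_CUBIC)
cv2.imwrite("pics/c2.png",cv2.convertScaleAbs(c,alpha=1.5,beta=15))
```

```text
(no output)
```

View pics/c1.png

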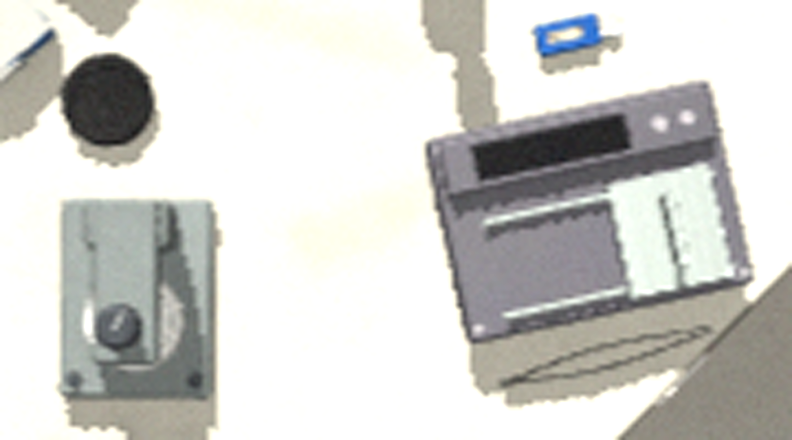

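View pics/c2.png

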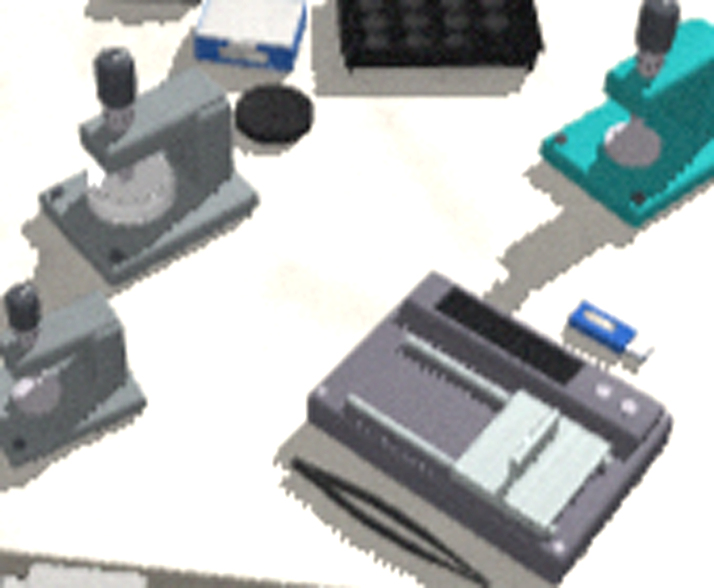

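```bash
cat > h.py <<'E'
import numpy as np,cv2
from cell import env,eoat,eyes,ticket
from scipy.optimize import least_squares
from scipy.spatial.transform import Rotation as Rn
np.set_printoptions(precision=3,suppress=True)
def proj(n,X):
    c=eyes.get_calibration(n);p=c["mtx"]@(c["R"]@np.asarray(X,float)+c["t"]);return p[:2]/p[2]
def W(pose,P):
    x,y,a=pose;c,s=np.cos(a),np.sin(a);return np.array([x+c*P[0]-s*P[1],y+s*P[0]+c*P[1],P[2]])
def fit(obs,x0):
    f=lambda q:np.concatenate([proj(n,W(q,P))-uv for n,uv,P in obs])
    r=least_squares(f,x0,x_scale=[100,100,1],loss="soft_l1");return r.x,r.fun.reshape(-1,2)
def back(n,uv,z):
    c=eyes.get_calibration(n);d=c["R"].T@np.linalg.inv(c["mtx"])@[*uv,1];o=-c["R"].T@c["t"];return o+d*(z-o[2])/d[2]
E
python3 - <<'E'
from h import *
A=lambda x,y:("top",np.array([255+x/4.4-.4,145+y/4.4-.4]))
B=lambda x,y:("scene",np.array([250+x/4.2-.4,170+y/4.2-.4]))
g=[(*A(62,200),(55,42,16)),(*A(214,200),(55,-42,16)),(*A(62,396),(-55,42,16)),(*A(214,398),(-55,-42,16)),(*A(118,322),(-15,0,132)),
(*B(40,197),(-55,42,16)),(*B(117,268),(-55,-42,16)),(*B(258,197),(55,-42,16)),(*B(113,59),(-15,0,132))]
k=[(*A(430,142),(57.5,80,34)),(*A(708,85),(57.5,-80,34)),(*A(474,338),(-57.5,80,25)),(*A(750,280),(-57.5,-80,25)),
(*B(310,395),(-57.5,80,25)),(*B(560,548),(-57.5,-80,25)),(*B(670,412),(57.5,-80,34)),(*B(433,272),(57.5,80,34)),]
for o in(g,k):
    q,r=fit(o,[500,150,0]);print(q);print(r)
    if o is g: print("knob",W(q,(-15,0,132)),back(*A(118,322),132),back(*B(113,59),132))
    else:
        print("rib",W(q,(-20,-38,53)),"B",back(*B(537,437),53)); print("tweez ends",back(*A(502,383),5),back(*A(710,330),5))
        print("btn",W(q,(-20,-38,30)))
R=Rn.from_quat(env.read_eef_rot()).as_matrix();print(R)
E
```

```text
[480.681 301.919   0.008]
[[-0.095 -0.703]
 [ 0.1   -0.676]
 [-0.339  0.35 ]
 [-0.004 -0.086]
 [-0.048  0.917]
 [-0.777 -0.243]
 [-0.827  2.288]
 [ 1.372 -0.922]
 [ 0.693  0.369]]
knob [465.682 301.802 132.   ] [467.643 301.723 132.   ] [465.132 303.902 132.   ]
[529.599  54.895   0.217]
[[-0.862 -1.178]
 [ 1.581 -2.079]
 [-1.046  1.551]
 [ 1.524  0.868]
 [-1.524  0.143]
 [-0.026  4.429]
 [ 2.536 -1.425]
 [-0.438 -2.893]]
rib [518.258  13.478  53.   ] B [518.822  12.814  53.   ]
tweez ends [434.918 100.567   5.   ] [465.21  -14.656   5.   ]
btn [518.258  13.478  30.   ]
[[ 0.934 -0.001  0.357]
 [-0.357 -0.002  0.934]
 [ 0.    -1.    -0.002]]
```

```bash
cat >> h.py <<'E'
def Q(a):
    z=np.array([np.cos(a),np.sin(a),0]);y=np.array([0,0,-1.]);return Rn.from_matrix(np.array([np.cross(y,z),y,z]).T).as_quat()
CON=np.array([529.6,54.9,.217])
E
python3 - <<'E'
from h import *
for a in np.arange(-4,4.2,.4):
    q=env.inverse_kinematics([467,302,105],Q(a)); print(round(a,2),q if q is None else np.array(q))
for y in(-60,14,48): print(env.inverse_kinematics(list(W(CON,(-20,y,42))),Q(.217)),env.inverse_kinematics(list(W(CON,(-20,y,42))),Q(.217-np.pi)))
E
```

```text
-4.0 [-0.669  0.363  0.022  1.895 -0.01   0.883  1.641]
-3.6 [-0.614  0.363 -0.046  1.894  0.021  0.885  2.013]
-3.2 [-0.56   0.364 -0.111  1.892  0.051  0.888  2.387]
-2.8 [-0.502  0.367 -0.183  1.89   0.084  0.891  2.758]
-2.4 [-1.515  0.769  1.265  1.915 -0.83   1.116 -2.31 ]
-2.0 [-1.515  0.769  1.265  1.915 -0.83   1.116 -1.91 ]
-1.6 [-1.159  0.437  0.645  1.908 -0.33   0.904 -1.952]
-1.2 [-1.1    0.418  0.565  1.906 -0.282  0.896 -1.595]
-0.8 [-1.053  0.406  0.504  1.905 -0.248  0.891 -1.227]
-0.4 [-1.015  0.398  0.454  1.904 -0.221  0.888 -0.851]
-0.0 [-0.978  0.391  0.406  1.903 -0.195  0.886 -0.474]
0.4 [-0.923  0.382  0.337  1.902 -0.16   0.884 -0.107]
0.8 [-0.868  0.375  0.268  1.901 -0.126  0.882  0.263]
1.2 [-0.813  0.37   0.199  1.899 -0.093  0.882  0.633]
1.6 [-0.761  0.366  0.135  1.898 -0.063  0.882  1.005]
2.0 [-0.71   0.364  0.073  1.896 -0.034  0.882  1.379]
2.4 [-0.652  0.363  0.001  1.895 -0.     0.884  1.749]
2.8 [-0.598  0.363 -0.064  1.893  0.03   0.886  2.123]
3.2 [-0.542  0.365 -0.133  1.892  0.061  0.889  2.495]
3.6 [-0.486  0.368 -0.202  1.89   0.093  0.893  2.867]
4.0 [-1.515  0.769  1.265  1.915 -0.83   1.116 -2.193]
[-0.539  0.475  0.589  2.026 -0.382  0.749  0.5  ] [-0.942  0.868  1.262  2.034 -0.992  1.052 -2.104]
[-0.628  0.438  0.512  2.052 -0.318  0.727  0.301] [-1.097  0.847  1.263  2.062 -0.982  1.033 -2.245]
[-0.678  0.431  0.49   2.056 -0.301  0.723  0.219] [-1.166  0.844  1.263  2.066 -0.981  1.03  -2.311]
```

Run:
```python
from h import *
env.move_pose([467,302,190],Q(2.0)); env.movel([467,302,150])
print(env.read_clock(),env.read_tool_pos(),env.read_contact_force())
p=cv2.resize(eyes.capture("scene")[130:250,220:350],None,fx=4,fy=4,interpolation=cv2.INTER_CUBIC)
t=cv2.resize(eyes.capture("top")[160:260,230:340],None,fx=4,fy=4.8,interpolation=cv2.INTER_CUBIC)
h=min(p.shape[0],t.shape[0]);o=np.hstack([p[:h],t[:h]]);o=cv2.resize(o,None,fx=790/o.shape[1],fy=790/o.shape[1])
cv2.imwrite("pics/k1.png",cv2.convertScaleAbs(o,alpha=1.5,beta=15))
```

```text
1.9583 [466.558 302.739 149.88 ] [0.118 0.134 0.165]
```

View pics/k1.png

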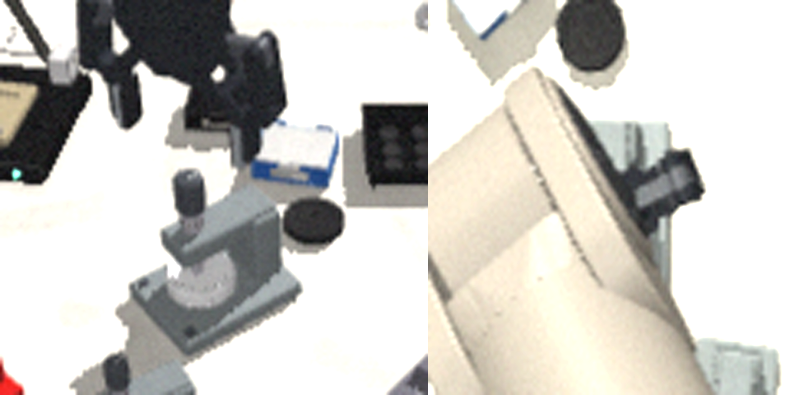

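The scene view shows the knob top at crop (189,180), midway below the open jaws, as planned. I'll descend, grip and check the force.

Run:
```python
from h import *
env.movel([467,302,104],velocity=80); print(env.read_contact_force())
eoat.gripper_to(28,20); print(env.read_contact_force(),env.read_finger_gap())
eoat.gripper_to(0,40); print(env.read_contact_force(),env.read_ft_torque(),env.read_finger_gap(),env.read_tool_pos(),env.read_clock())
```

```text
[ 0.153 -0.279 -0.843]
[0.265 0.197 0.454] 28.25432727200138
[-3.067  3.205  3.379] [0.69  0.606 0.014] 20.7388952889383 [466.334 303.692 104.469] 3.5833
```

Run:
```python
from h import *
p=[466.3,303.3,104]
for a in np.arange(1.8,-.21,-.2):
    env.movel(p,frame=Q(a),velocity=100) if 0 else env.move_pose(p,Q(a))
    R=Rn.from_quat(env.read_eef_rot()).as_matrix()
    print(round(a,1),np.arctan2(R[1,2],R[0,2]),env.read_contact_force(),env.read_ft_torque()[2],env.read_finger_gap(),env.read_tool_pos(),env.read_clock())
p=cv2.resize(eyes.capture("scene")[150:240,230:330],None,fx=6,fy=6,interpolation=cv2.INTER_CUBIC)
cv2.imwrite("pics/k2.png",cv2.convertScaleAbs(p,alpha=1.5,beta=15))
```

```text
1.8 1.803670969202345 [-1.943  1.013  5.071] -0.06793234519643358 20.736682872681367 [466.316 303.582 104.43 ] 3.8833
1.6 1.6030998902847584 [-2.385  0.264  5.238] 0.02576609916785743 20.50407173126629 [466.336 303.408 104.41 ] 4.175
1.4 1.4030737494941539 [-2.76   1.183  5.989] -0.02708027958126346 20.595792417452202 [466.324 303.284 104.417] 4.4667
1.2 1.2029801976041057 [-2.689  1.003  5.718] -0.06702124901316514 20.22873540649478 [466.274 303.112 104.422] 4.7583
1.0 1.0028979270465685 [-2.952 -0.005  7.336] -0.01119694076987055 20.622188338964282 [466.189 302.96  104.416] 5.05
0.8 0.8028620107112889 [-2.4    0.11   6.526] -0.03003681105108051 20.442127126730178 [466.084 302.857 104.402] 5.3417
0.6 0.6028161964158237 [-3.611 -0.527  6.862] -0.004435333601993047 20.55551568065325 [465.942 302.728 104.399] 5.6333
0.4 0.4028502999866858 [-3.532 -1.013  8.052] 0.02083987771138139 20.58158730130726 [465.768 302.641 104.373] 5.925
0.2 0.20282113658512047 [-4.126 -1.048  8.26 ] -0.02945785619563162 20.38459853533406 [465.635 302.657 104.398] 6.2167
0.0 0.0028366414810086665 [-5.303 -1.326  8.067] -0.019561466472057157 20.324797025494576 [465.483 302.632 104.391] 6.5083
-0.2 -0.19715171034057083 [-4.423 -0.357  9.065] 0.004379094376149657 20.354578444506394 [465.332 302.644 104.399] 6.8
```

View pics/k2.png

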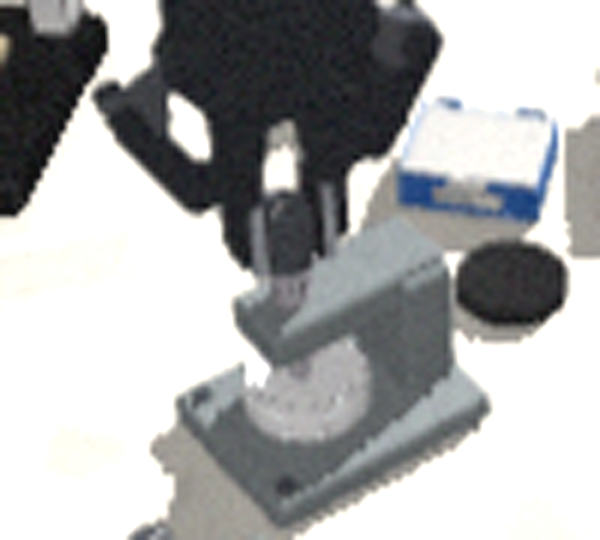

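The pads grip the knob and the spindle is on the puck. The torque readings are noisy (about ±0.04), so I'll turn further with averaged torque, then release and take the bias.

Run:
```python
from h import *
def mz():
    v=[]
    for _ in range(12): v.append(np.r_[env.read_ft_torque(),env.read_contact_force()]); env.hold(.02)
    return np.mean(v,0)
p=[466,303,104]
for a in (-.5,-.8,-1.0):
    env.move_pose(p,Q(a)); print(a,mz(),env.read_finger_gap())
eoat.gripper_to(50); print("open",mz(),env.read_clock())
env.movel([466,303,190],velocity=150);print("up",mz())
P=lambda y,z:list(W(CON,(-20,y,z)))
eoat.gripper_to(0,30)
env.move_pose(P(-61,110),Q(.217)); env.movel(P(-61,60))
print(env.read_tool_pos(),env.read_finger_gap(),env.read_clock())
for n,(a,b,c,d) in {"scene":(215,315,310,420),"top":(150,250,330,440)}.items():
    cv2.imwrite(f"pics/r_{n}.png",eyes.capture(n))
s=cv2.imread("pics/r_scene.png");t=cv2.imread("pics/r_top.png")
o=np.hstack([cv2.resize(i,None,fx=4,fy=4,interpolation=cv2.INTER_CUBIC) for i in (s[170:310,250:440][:, :100] if 0 else s[210:310,310:410],t[150:250,340:440])])
cv2.imwrite("pics/r1.png",cv2.convertScaleAbs(o,alpha=1.4,beta=15))
```

```text
-0.5 [ 0.095  1.073  0.002 -4.422  0.278  8.63 ] 20.688245928139242
-0.8 [ 0.154  1.121 -0.02  -5.369  0.297  8.962] 20.377783360106758
-1.0 [ 0.211  1.173 -0.013 -5.385  0.593  8.977] 20.367195746781647
open [-0.015  0.004 -0.006 -0.004  0.012 -0.039] 9.0417
up [-0.     0.003  0.006 -0.084  0.096 -0.018]
[523.351  -8.736  60.042] 0.08819831287127487 12.5583
```

View pics/r1.png

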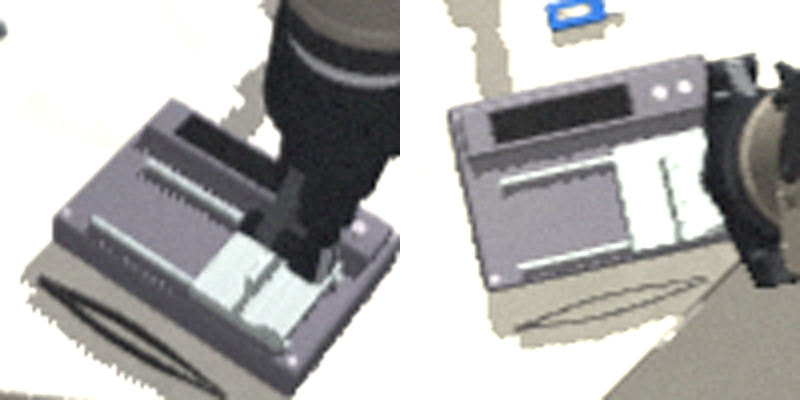

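The scene view shows the shut fingertips at crop (318,270), on the -y side of the rib at crop (255,270). That is the correct side, and the clearance looks fine. I'll push with a guard.

```bash
cat >> h.py <<'E'
P=lambda y,z,x=-20:list(W(CON,(x,y,z)))
def yc():
    t=env.read_tool_pos();c,s=np.cos(CON[2]),np.sin(CON[2]);d=np.array(t[:2])-CON[:2];return -s*d[0]+c*d[1],t[2]
def fy():
    f=np.mean([env.read_contact_force() for _ in range(3)],0);c,s=np.cos(CON[2]),np.sin(CON[2]);return np.array([c*f[0]+s*f[1],-s*f[0]+c*f[1],f[2]])
def push(y0,y1,z,step,lim):
    for y in np.linspace(y0,y1,int(round(abs(y1-y0)/step))+1)[1:]:
        env.movel(P(y,z),velocity=60);f=fy()
        if abs(f[1])>lim: break
    print("stop",y,yc(),f,env.read_clock())
    return y
E
python3 - <<'E'
from h import *
env.movel(P(-61,42),velocity=60);print(fy(),env.read_tool_pos())
y=-61
for t in(-55,-50,-45,-20):
    env.movel(P(t,42),velocity=60);print(t,yc(),fy(),env.read_clock())
E
```

```text
[ 0.367 -0.819 -1.115] [522.821  -9.084  41.564]
-55 (np.float64(-54.31862472915034), np.float64(42.12062863561881)) [-0.671  0.167 -0.348] 13.3583
-50 (np.float64(-49.57272368646774), np.float64(42.111551995281054)) [-0.053  1.004 -0.393] 13.6083
-45 (np.float64(-44.59794490253177), np.float64(42.04088277729158)) [ 1.046 -0.061  0.084] 13.8583
-20 (np.float64(-18.865088153819748), np.float64(41.92914539891997)) [ 0.262  0.369 -0.212] 14.425
```

Run:
```python
from h import *
push(-20,8,42,28,8); push(8,30,42,1.5,8)
s=eyes.capture("scene");t=eyes.capture("top")
o=np.hstack([cv2.resize(i,None,fx=4,fy=4,interpolation=cv2.INTER_CUBIC) for i in (s[210:310,310:410],t[150:250,340:440])])
cv2.imwrite("pics/r2.png",cv2.convertScaleAbs(o,alpha=1.4,beta=15))
```

```text
stop 8.0 (np.float64(8.924403788579259), np.float64(41.94990030241093)) [-0.686  0.317  0.481] 15.0417
stop 18.266666666666666 (np.float64(13.724522792069799), np.float64(42.11845675774665)) [ -0.376 -11.437  -0.708] 16.7917
```

View pics/r2.png

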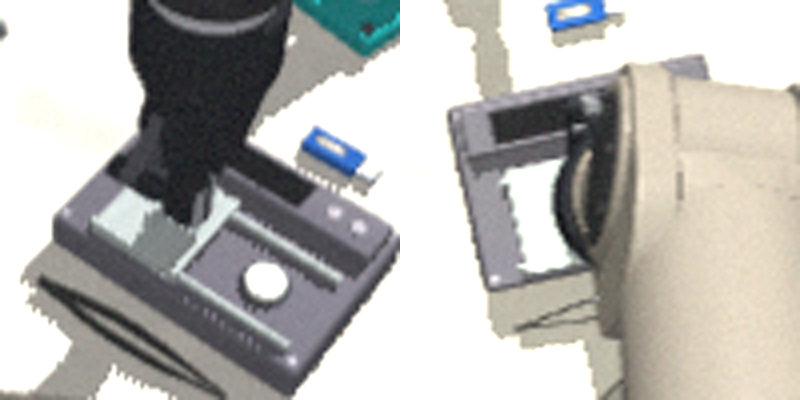

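The cover is fully aside: the stop was met at 13.7 against 13.5 expected. The white button is exposed at crop (265,280). I'll check its position, then press.

Run:
```python
from h import *
print("btn img",back("scene",(310+265/4-.4,210+280/4-.4),30.5),"model",P(-38,30.5))
y,_=yc(); env.movel(P(y-4,42),velocity=60); env.movel(P(y-4,70)); env.movel(P(-38,70)); env.movel(P(-38,36),velocity=80)
print(fy(),env.read_tool_pos())
for z in(31,29,28,27,26.5,26,25.5,25,24.5,24):
    env.movel(P(-38,z),velocity=30);env.hold(.1);f=fy();print(z,env.read_tool_pos()[2],f[2])
    if f[2]>10 : break
env.hold(.3);print(env.read_tool_pos(),fy(),env.read_clock())
env.movel(P(-38,70),velocity=100)
s=eyes.capture("scene");cv2.imwrite("pics/afterpress.png",s)
```

```text
btn img [518.619  14.004  30.5  ] model [np.float64(518.2504813038385), np.float64(13.485166602224758), np.float64(30.5)]
[-0.887 -0.052  0.394] [517.993  13.403  35.542]
31 31.150487797781697 0.08896511407545139
29 29.24635823791496 1.4822151591977526
28 28.204764828392367 3.1802940725008733
27 27.22045391883126 5.062905564136504
26.5 26.665053811392493 4.149807373116532
26 26.568162499148748 9.696139131723383
25.5 26.51269905000844 12.562694503368824
[518.74   13.482  26.536] [-0.853 -0.696 12.766] 21.375
```

The button bottomed at z = 26.5, which is the full 4 mm. Now I'll close the cover.

Run:
```python
from h import *
env.movel(P(50,75),velocity=200); env.movel(P(50,42),velocity=80); print(fy())
push(50,-18,42,68,8); push(-18,-45,42,1.5,8)
y,_=yc(); env.movel(P(y+5,42),velocity=60); env.movel(P(y+5,120)); env.move_pose([330,450,260],Q(.9))
s=eyes.capture("scene");t=eyes.capture("top");cv2.imwrite("pics/fs.png",s);cv2.imwrite("pics/ft.png",t);print(env.read_clock(),fy())
s0=cv2.imread("pics/scene0.png");t0=cv2.imread("pics/top0.png")
z=lambda i,k:cv2.resize(i,None,fx=k,fy=k,interpolation=cv2.INTER_CUBIC)
r1=np.hstack([z(s[210:310,310:410],3),z(t[145:245,335:435],3)])
G=lambda i:z(i[175:240,255:320],4.6)[:, :299]
r2=np.hstack([G(s0),G(s)]);w=min(r1.shape[1],r2.shape[1])
cv2.imwrite("pics/f1.png",cv2.convertScaleAbs(np.vstack([r1[:,:w],r2[:,:w]])[:600],alpha=1.3,beta=10))
```

```text
[-0.163 -0.217  0.038]
stop -18.0 (np.float64(-18.29602532717642), np.float64(41.677467913353006)) [-0.122  0.332 -0.068] 24.45
stop -28.5 (np.float64(-24.809779924601603), np.float64(42.04629907992447)) [-1.769  9.462  2.328] 26.2
29.0 [-1.175 -0.186  0.38 ]
```

View pics/f1.png

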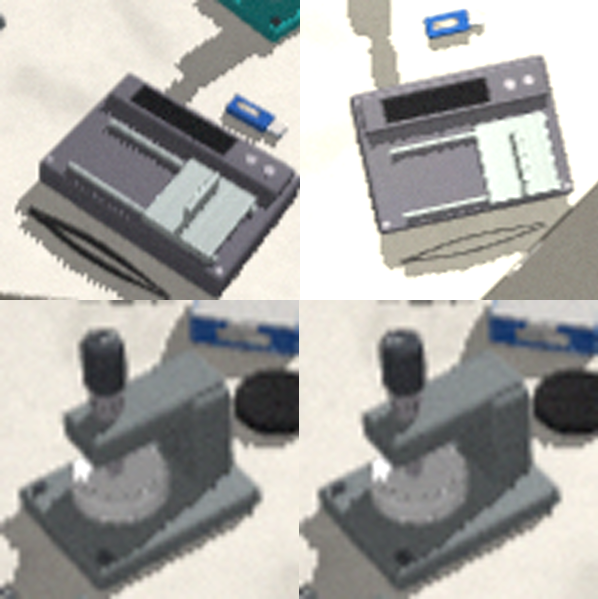

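The cover is closed: the stop was met at -24.8 against -24.5 expected, and the bystanders are unmoved. Next I check numerically that the thimble and spindle actually changed on the gauge.

Run:
```python
import cv2,numpy as np
from h import proj,W
a=cv2.imread("pics/scene0.png").astype(int);b=cv2.imread("pics/fs.png").astype(int)
g=(480.7,302.5,.008)
for n,z in(("top",132),("knobmid",117),("thimble",94),("spindle",50),("puck",36)):print(n,proj("scene",W(g,(-15,0,z))))
d=np.abs(a-b).sum(2);print(d[178:226,268:292:1].tolist().__str__().replace("], [","\n"))
```

```text
top [277.068 183.886]
knobmid [277.536 188.697]
thimble [278.232 195.862]
spindle [279.499 208.898]
puck [279.886 212.872]
[[12, 4, 8, 10, 2, 3, 13, 2, 5, 10, 6, 15, 8, 4, 11, 5, 0, 5, 11, 5, 7, 3, 10, 4
6, 14, 7, 7, 1, 8, 9, 6, 3, 11, 8, 13, 8, 7, 1, 6, 9, 17, 3, 3, 2, 12, 2, 8
5, 2, 2, 3, 3, 3, 6, 2, 3, 5, 5, 7, 4, 7, 2, 4, 5, 10, 4, 8, 5, 5, 4, 3
6, 5, 10, 3, 6, 4, 11, 23, 3, 15, 24, 17, 7, 3, 16, 6, 15, 4, 4, 5, 4, 6, 7, 4
9, 6, 6, 12, 13, 8, 8, 2, 9, 7, 31, 114, 43, 59, 3, 1, 3, 13, 13, 5, 10, 11, 8, 2
4, 7, 5, 6, 4, 19, 129, 113, 130, 62, 92, 100, 42, 30, 6, 4, 14, 4, 5, 7, 15, 12, 3, 8
7, 3, 7, 10, 51, 58, 88, 54, 67, 35, 30, 10, 16, 10, 3, 3, 7, 2, 18, 5, 16, 13, 2, 4
2, 6, 11, 7, 24, 35, 24, 5, 8, 1, 19, 8, 7, 8, 7, 10, 9, 1, 2, 5, 7, 6, 3, 4
4, 13, 10, 9, 5, 5, 3, 5, 6, 15, 9, 5, 4, 3, 11, 3, 3, 10, 6, 5, 5, 9, 4, 2
9, 15, 1, 10, 6, 4, 5, 10, 15, 10, 4, 9, 20, 8, 5, 21, 5, 4, 2, 7, 16, 6, 12, 8
10, 9, 5, 5, 2, 14, 5, 3, 6, 2, 15, 10, 3, 5, 10, 1, 3, 6, 17, 1, 12, 10, 10, 6
8, 2, 4, 13, 2, 2, 12, 9, 15, 7, 5, 2, 26, 3, 6, 10, 6, 4, 5, 3, 6, 8, 14, 4
5, 4, 16, 9, 13, 8, 9, 5,
[... 2060 characters left out ...]
, 3, 5, 22, 2
12, 13, 7, 13, 0, 7, 10, 3, 8, 12, 3, 13, 3, 3, 3, 9, 8, 8, 3, 8, 5, 9, 15, 13
9, 5, 2, 5, 3, 4, 5, 10, 12, 3, 1, 13, 17, 4, 1, 6, 5, 6, 6, 3, 4, 3, 16, 3
4, 2, 2, 8, 3, 2, 8, 5, 5, 6, 5, 3, 6, 3, 5, 4, 2, 3, 5, 12, 6, 5, 3, 3
6, 3, 6, 7, 0, 12, 4, 6, 4, 10, 6, 3, 5, 7, 0, 6, 4, 5, 6, 10, 6, 6, 6, 3
12, 4, 3, 9, 16, 4, 7, 5, 12, 2, 3, 1, 4, 6, 6, 0, 7, 4, 2, 3, 11, 6, 8, 12
4, 2, 3, 12, 10, 11, 6, 14, 16, 4, 5, 2, 5, 5, 3, 9, 1, 3, 8, 2, 2, 5, 4, 12
11, 1, 7, 4, 2, 9, 5, 2, 2, 15, 7, 3, 3, 30, 9, 10, 2, 5, 9, 7, 3, 0, 8, 2
11, 7, 8, 0, 9, 1, 11, 11, 13, 3, 9, 2, 1, 16, 15, 1, 10, 6, 3, 6, 9, 4, 4, 4
7, 4, 9, 2, 8, 3, 7, 14, 8, 10, 7, 10, 10, 8, 10, 13, 10, 2, 5, 7, 4, 5, 1, 3]]
```

The knob-top mark and thimble graduations both changed. One close comparison of the knob top will show how far it turned.

Run:
```python
import cv2,numpy as np
z=lambda i:cv2.resize(i,(390,290),interpolation=cv2.INTER_NEAREST)
a,b,c,d=[cv2.imread(f"pics/{n}.png") for n in("scene0","fs","top0","ft")]
S=lambda i:z(i[177:203,260:295]);T=lambda i:z(i[205:231,264:299])
cv2.imwrite("pics/kn.png",cv2.convertScaleAbs(np.vstack([np.hstack([S(a),S(b)]),np.hstack([T(c),T(d)])]),alpha=1.8,beta=10))
```

```text
(no output)
```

View pics/kn.png

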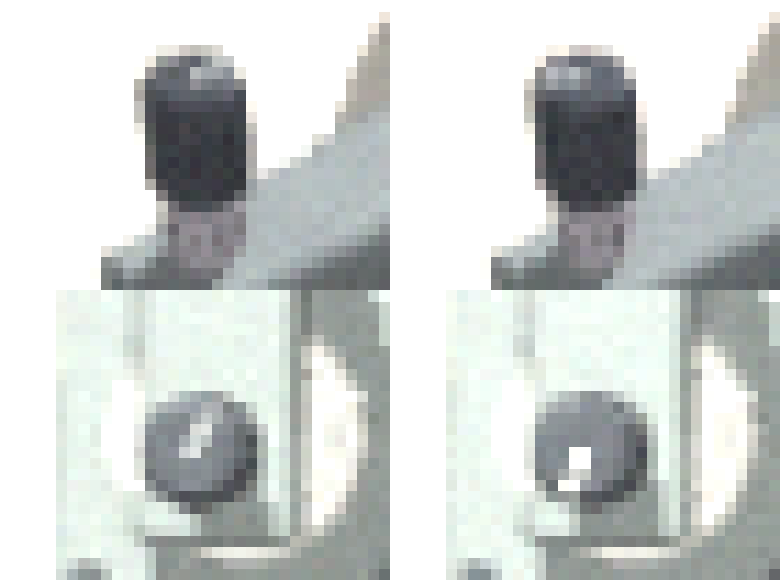

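The radial mark on the knob pointed up-right before and points down-left now. The knob therefore turned about 3 rad with the gripper, far past the clamp at 1.0 or less plus 0.2 of slip. Handing in.

```bash
python3 -c "
from cell import env,ticket
print(env.read_clock(),env.read_contact_force());ticket.finish_job()"
```

```text
29.0 [-1.10724549 -0.4341923   0.37985331]
the job is handed in; nothing more can be done
```

The job is done and handed in at 29.0 s of the 51 s allowed, with the robot clear of everything.

- **Clamping:** I turned the ratchet knob on the larger grey micrometer about 3 rad clockwise. The mark on its top moved by roughly half a turn and the thimble graduations shifted. The thimble stops at about 1.0 rad or less, so the ratchet slipped by about 2 rad.
- **Cover and button:** I pushed the cover to its open end stop, at 13.7 mm against 13.5 expected. I pressed the button to its bottom at z = 26.5 mm with about 12 N. I then pushed the cover back to its closed end stop, at -24.8 mm against -24.5 expected.
- **Bystanders:** In the last pictures the lens cap, tweezers, USB stick and puck look unmoved.

**Inconclusive check:** the wrist torque did not show the 0.06 N m slip. Averaged readings while gripping were near zero, within the noise and taken while standing still. The evidence for the slip is the visible knob rotation. The spindle's contact with the puck was too small to measure in the pictures.

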